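# Centre the test weight on the scale pan and press the green key

### The job

The tall steel test weight stands off-centre on the scale's round pan: nudge it with light taps of the fingertips, never gripping, lifting or tipping it, until its foot stands wholly inside the red ring at the middle of the pan, and let go of it. Then press the scale's green key fully down and release it, pressing neither of the other keys, and leave the small brass weight, the amber jar and the steel cup where they are.

Things in the scene. Friction and masses are not known exactly. Their poses are not given: they have to be found in the camera images.
- weight: Slender steel test weight, about 0.5 kg, 102 mm tall, round: upright body of 38 mm diameter from 6 to 70 mm above its base, neck and 26 mm knob on top, flat foot of only 28 mm diameter. Wobbly: pushed slowly within about 10 mm of the pan it slides; pushed or knocked higher up it may rock and fall. Origin: centre of its underside; z up along its axis.
- pan_mark (a point): Centre of the top face of the scale's metal pan, 65 mm above the table. The pan is flat, rimless, 136 mm in diameter, with a red ring round this point (46 mm inner, 54 mm outer diameter). The scale is fixed; its black housing is at most 51 mm high and reaches 90 mm behind this point, 150 mm in front, 125 mm to each side. x points from the front of the scale (the keys) to its back, y left, z up.
- key_green_top (a point): A square green key, 24 x 24 mm, on the scale's front deck; the rightmost of three (seen from the robot), 50 mm from the yellow key beside it. This point is the middle of its top face, 46 mm above the table and 11 mm proud of the deck when up. It moves straight down 5 mm against a spring (1.5 N to start, 4 N fully down) and comes back up when let go.
- key_green (a joint): How far the green key is pressed down, in m: 0 is up, 0.005 is fully down.
- key_yellow_top (a point): A square yellow key, 24 x 24 mm, on the scale's front deck; the middle one of three, not to be pressed. This point is the middle of its top face, 46 mm above the table and 11 mm proud of the deck when up. It moves straight down 5 mm against a spring (1.5 N to start, 4 N fully down) and comes back up when let go.
- key_yellow (a joint): How far the yellow key is pressed down, in m: 0 is up, 0.005 is fully down.
- key_red_top (a point): A square red key, 24 x 24 mm, on the scale's front deck; the leftmost of three, not to be pressed. This point is the middle of its top face, 46 mm above the table and 11 mm proud of the deck when up. It moves straight down 5 mm against a spring (1.5 N to start, 4 N fully down) and comes back up when let go.
- key_red (a joint): How far the red key is pressed down, in m: 0 is up, 0.005 is fully down.
- brass: Small brass weight with a knob, 30 mm in diameter, 50 mm tall, standing on the table beside the scale; leave alone. Origin: centre of its underside.
- jar: Amber glass jar with a white lid, 56 mm in diameter, 75 mm tall, standing on the table beside the scale; leave alone. Origin: centre of its underside.
- mug: Open steel cup, 70 mm in diameter at the rim, 75 mm tall, standing on the table beside the scale; leave alone. Origin: centre of its underside.
There are look-alikes about, which are no part of the job. What is shaped like the weight but brown or purple is not meant.

How it is judged:
By the outcome, as a careful person would: the job done as asked, in the order asked, and still so for the second after the job is handed in, with the robot touching nothing.
It also fails if it takes over 45 s, if anything falls off the work surface, if the arm or the gripper's body presses on something with over 40 N, if the wrist force passes 120 N, or if a joint passes its speed limit or range.

### The arm

A 7-joint arm with a two-finger parallel gripper is mounted at the origin on the work surface. World frame = base frame: x ahead of the robot, y to its left, z up, the work surface at z = 0. Lengths are in m, angles in degrees, forces in N, time in s.
With the tool pointing down it reaches from about 0.425 to 0.875 m from the base axis. Payload 4.7 kg.
Tool frame: the origin (TCP) lies midway between the tips of the shut fingers; the grasp point (between the pads) lies 19 mm behind it; z points along the fingers, x is the direction in which the jaws open and shut, and the axes are right-handed (so a half turn about z gives the same grasp; the last joint's range is limited). The gripper opens to 87 mm and grips with 3 to 60 N. Pads are 19 mm wide; open, the fingers measure 117 mm over their backs; the gripper's body (75 mm by 190 mm) begins 51 mm behind the grasp point.
Start: joints at [-73.104, 18.392, -4.016, 83.108, 1.295, 78.541, -3.26], TCP at [0.18, 0.625, 0.223] pointing down, gripper open.
Joint ranges: [-163.93, 163.93], [-17.29, 119.83], [-79.2, 71.16], [3.27, 140.29], [-89.18, 269.18], [5.43, 117.66], [-154.24, 154.24]. Speed limits (degrees/s): [147.25, 147.25, 180, 180, 180, 180, 180].

### API

Orientations are given as [roll, pitch, yaw] about the fixed x, y, z axes, in that order (R = Rz(yaw) Ry(pitch) Rx(roll)).
In Python, from cell import telemetry, optics, env gives the robot as it stands.
- The arm moves only by the tool arm_command, never from a script. Its arguments are lists of equal length, an entry for each row: "translation": the shift along the tool's x, y, z in cm, a list of three; "twist": the turn about the tool's z in degrees. In form: {"translation": [[x, y, z], ...], "twist": [twist, ...]}. A call has 1 to 10 rows; each row shifts and turns the pose as measured when the row begins, along the tool's axes as they then stand; what a row does not reach is not made up. A row lasts 1/8 s, in which the tool goes at most 62.5 mm and 10.7 degrees, less where a joint would pass 70% of its speed; a pose out of reach is approached as far as the arm can. A call is refused whole if a number of a shift passes 6.25 or a number of a turn 10.7, either way. A call with a gripper value outside its range is refused whole. "grip" is the opening in per cent of the stroke, from 0 (shut) to 100 (fully open), set as the call begins (left out, the last holds). The fingers move at their own pace and stop on an object; "force" is the grip in N (left out, the last holds). Time passes only in rows, so rows that do not move let the fingers close. It gives the time, the measured TCP pose, the force and the opening at its end, in the units of the state.
- telemetry.get_obs(): the state, without advancing time (a new reading comes with each control period).
- optics.read_camera(name): name is "side" or "top" or "wrist"; returns a dict with "img" (384x512x3 uint8, blue, green, red), "fx", "fy", "cx", "cy" (pixels), "dist" ([k1, k2, p1, p2, k3] as OpenCV has them; the pictures are not rectified), "extrinsics" (4x4, takes a point from camera to world coordinates); the wrist camera has in their place "hand_eye" (4x4, takes a point from camera to tool coordinates, whose origin is the TCP and whose axes are the tool frame's). Camera axes: x right, y up, looking along -z (the intrinsics and any distortion apply to the point x, -y, -z); pixel columns grow to the right and rows downward; lengths in m; the calibration is good to about 2 mm. A picture is of the moment at which its call begins: read the wrist's pose just before it. There is no depth.
- env.sign_off(): hands the job in, once; it reports no verdict.
The state is a dict: "time_s": time; "qpos": joint angles; "joint_velocities": joint speeds; "effort": joint torques, N m; "tool_pos": TCP position; "tool_rot": TCP orientation; "force": force on the tool from outside, world axes, zero at the start; "wrist_torque": the same for the moment, N m; "grip_width": finger opening in m.
Only numpy, scipy, OpenCV 4.12 (cv2) and the standard library are available. Lean on these libraries where they do the work, as an engineer would, in place of code of your own. Each camera call takes 0.05 s, during which the arm holds its last target. There are 200 camera calls.

## Working session

There is one attempt and no reset: what is moved stays moved. The work goes in short steps, Python scripts to look and compute and a tool call to move; the robot and the scene stay as the last step left them, time stands still between calls to the robot, and variables do not carry over. Pictures are saved under pics/ and viewed, about 8 in all and at most 12, crops included, and the job is handed in when it is done.

Besides the shell and the picture viewer there is one more tool, called as name([rows], argument=value, ...), one row to a line, values as JSON. arm_command: Moves the arm, as the interface text tells. Its arguments: {"type":"object","properties":{"translation":{"type":"array","items":{"type":"array","items":{"type":"number"}}},"twist":{"type":"array","items":{"type":"number"}},"grip":{"type":"number"},"force":{"type":"number"}},"required":["translation","twist"]}

```bash
mkdir -p pics; ls; cat > h.py <<'E'
import numpy as np, cv2
from scipy.spatial.transform import Rotation as R
from cell import telemetry, optics, env
def cam(n):
    o=telemetry.get_obs(); c=optics.read_camera(n)
    if 'extrinsics' in c: T=np.array(c['extrinsics'])
    else:
        W=np.eye(4); W[:3,:3]=R.from_euler('xyz',o['tool_rot'],degrees=True).as_matrix(); W[:3,3]=o['tool_pos']; T=W@np.array(c['hand_eye'])
    K=np.array([[c['fx'],0,c['cx']],[0,c['fy'],c['cy']],[0,0,1.]])
    return c['img'],K,np.array(c['dist'],float),T
def ray(cm,p):
    _,K,d,T=cm; u=cv2.undistortPoints(np.array([[p]],float),K,d)[0,0]
    return T[:3,3],T[:3,:3]@np.array([u[0],-u[1],-1.])
def onz(cm,p,z):
    o,v=ray(cm,p); return o+v*(z-o[2])/v[2]
def tri(*cp):
    A=np.zeros((3,3));b=np.zeros(3);L=[]
    for cm,p in cp:
        o,v=ray(cm,p);v=v/np.linalg.norm(v);P=np.eye(3)-np.outer(v,v);A+=P;b+=P@o;L.append((o,P))
    x=np.linalg.solve(A,b); return x,[1e3*np.linalg.norm(P@(x-o)) for o,P in L]
def proj(cm,X):
    _,K,d,T=cm; q=(np.atleast_2d(X)-T[:3,3])@T[:3,:3]; q=q*[1,-1,-1]
    return cv2.projectPoints(q.reshape(-1,1,3),np.zeros(3),np.zeros(3),K,d)[0][:,0]
E
python3 - <<'E'
from h import *
import pickle
C={n:cam(n) for n in('top','side','wrist')}
pickle.dump(C,open('c0.pkl','wb'))
for n in C: print(n,C[n][3].round(3).tolist(),C[n][1][0,0]); 
cv2.imwrite('pics/top0.png',cv2.resize(C['top'][0],(800,600)))
cv2.imwrite('pics/side0.png',cv2.resize(C['side'][0],(800,600)))
print(telemetry.get_obs())
E
```

```text
pics
top [[0.02, 0.991, -0.13, 0.435], [-1.0, 0.023, 0.019, 0.075], [0.021, 0.13, 0.991, 1.189], [0.0, 0.0, 0.0, 1.0]] 478.1991051197878
side [[-0.956, 0.203, -0.214, 0.395], [-0.295, -0.647, 0.703, 0.698], [0.004, 0.735, 0.678, 0.714], [0.0, 0.0, 0.0, 1.0]] 440.99154164979046
wrist [[0.277, -0.925, -0.261, 0.11], [0.961, 0.266, 0.077, 0.646], [-0.001, -0.272, 0.962, 0.383], [0.0, 0.0, 0.0, 1.0]] 301.985359229238
{'time_s': 0.15, 'qpos': array([-73.10460588,  18.42977754,  -4.01718178,  83.15978675,
         1.29627182,  78.53965529,  -3.26304014]), 'joint_velocities': array([-0.09733751, -0.20209491, -0.01883849, -0.13284928, -0.06401527,
        0.00881233,  0.02047426]), 'effort': array([ 6.21443547e-06, -4.91795254e+01, -4.04621065e-01, -3.12876606e+01,
       -6.40540710e-02,  4.05347056e-02,  1.08853010e-04]), 'tool_pos': array([0.18003834, 0.62413332, 0.22169937]), 'tool_rot': array([1.79994234e+02, 8.39246498e-02, 7.39127955e+01]), 'force': array([ 0.06397442,  0.24259634, -0.32689159]), 'wrist_torque': array([-0.01372931,  0.01395628,  0.08954857]), 'grip_width': 0.08676166782396538}
```

View pics/top0.png

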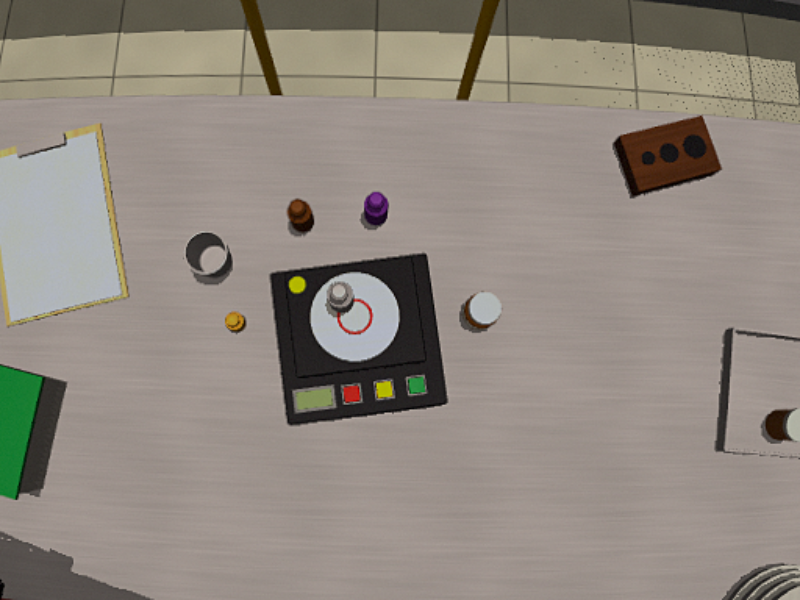

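View pics/side0.png

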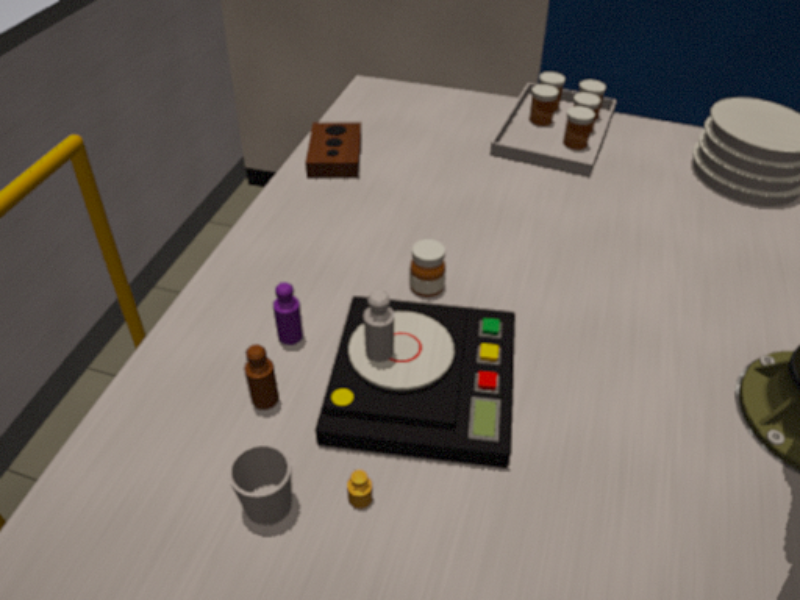

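Top view: the grey steel weight is on the pan at (340,293). Its look-alikes stand on the table: brown at (299,213) and purple at (376,207). Only the grey one on the pan fits the description. The keys are red (352,393), yellow (385,390) and green (417,385). The mug is at (208,255), the brass weight at (234,321) and the jar at (483,310).

```bash
python3 - <<'E'
from h import *
import pickle
C=pickle.load(open('c0.pkl','rb'))
def cent(n,lo,hi,box,fill=False):
    im=C[n][0]; m=cv2.inRange(cv2.cvtColor(im,cv2.COLOR_BGR2HSV),lo,hi); x0,y0,x1,y1=[int(v*.64) for v in box]
    k=np.zeros_like(m);k[y0:y1,x0:x1]=m[y0:y1,x0:x1]
    cs,_=cv2.findContours(k,cv2.RETR_EXTERNAL,cv2.CHAIN_APPROX_NONE)
    c=max(cs,key=cv2.contourArea)
    if fill: e=cv2.fitEllipse(cv2.convexHull(c)); return e
    M=cv2.moments(c); return np.array([M['m10']/M['m00'],M['m01']/M['m00']]),cv2.contourArea(c)
bx={'top':(270,250,450,425),'side':(320,290,520,460)}
for nm,lo,hi in [('green',(45,120,60),(80,255,255)),('yellow',(22,150,100),(35,255,255)),('red',(0,150,100),(8,255,255))]:
    b={'top':{'green':(400,370,435,400),'yellow':(370,375,400,405),'red':(340,380,365,408)}[nm],'side':{'green':(475,315,510,340),'yellow':(470,340,505,366),'red':(470,367,505,394)}[nm]}
    r={n:cent(n,lo,hi,b[n]) for n in b}
    print(nm,{n:(r[n][0].round(1),r[n][1]) for n in r},*tri(*[(C[n],r[n][0]) for n in r]),onz(C['top'],r['top'][0],.046))
# ring ellipse
E={}
for n,b in [('top',(320,290,380,340)),('side',(340,325,430,368))]:
    im=C[n][0].astype(int); x0,y0,x1,y1=[int(v*.64) for v in b]
    m=np.zeros(im.shape[:2],bool); s=im[...,2]-im[...,1]; m[y0:y1,x0:x1]=s[y0:y1,x0:x1]>35
    p=np.argwhere(m)[:,::-1].astype(np.float32)
    P=np.array([onz(C[n],q,.065)[:2] for q in p]); A=np.c_[2*P,np.ones(len(P))]; s=np.linalg.lstsq(A,(P**2).sum(1),rcond=None)[0]
    print(n,'ring',len(p),s[:2],'r',np.sqrt(s[2]+s[:2]@s[:2]))
    E[n]=s[:2]
a=cv2.resize(C['top'][0][150:280,165:295],(600,600)[0:2],interpolation=2)[:, :]
b=cv2.resize(C['side'][0][170:300,200:340],(400,371),interpolation=2)
v=np.zeros((400,800,3),np.uint8); v[:400,:400]=cv2.resize(a,(400,400)); v[:371,400:]=b
cv2.imwrite('pics/crop1.png',v)
E
```

```text
green {'top': (array([266.2, 246.2]), 75.0), 'side': (array([313.8, 207.4]), 79.5)} [0.46473618 0.00688058 0.0457018 ] [np.float64(0.15558674484778023), np.float64(0.1555867448478806)] [0.46457336 0.00688601 0.046     ]
yellow {'top': (array([245.5, 249. ]), 74.0), 'side': (array([312.6, 224.2]), 96.5)} [0.4572344  0.05624988 0.04482407] [np.float64(0.168636409880346), np.float64(0.16863640988027076)] [0.45704365 0.05625626 0.046     ]
red {'top': (array([224.6, 251.5]), 77.5), 'side': (array([311.5, 242.1]), 102.5)} [0.44975952 0.10583637 0.04518893] [np.float64(0.11499330795017737), np.float64(0.11499330795006585)] [0.44986369 0.1058235  0.046     ]
top ring 106 [0.56627897 0.10307411] r 0.025034765633803694
side ring 99 [0.566625   0.10239131] r 0.02520234163102859
```

View pics/crop1.png

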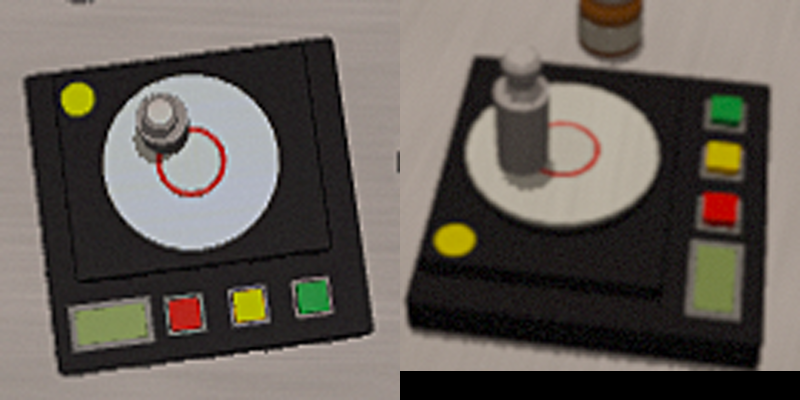

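```bash
python3 - <<'E'
from h import *
import pickle
C=pickle.load(open('c0.pkl','rb'))
x,e=tri((C['top'],(217.0,185.8)),(C['side'],(242,190.5))); print('knob',x,e)
for z in (.15,.155,.16,.167): print(z,onz(C['top'],(217.,185.8),z),onz(C['side'],(242,190.5),z))
# intensity columns across body at side
im=C['side'][0]
for r in (205,215,222): print(r,im[r,225:262].mean(1).astype(int).tolist())
B=x[:2]
def circ(c,r,z): a=np.linspace(0,2*np.pi,60); return np.c_[c[0]+r*np.cos(a),c[1]+r*np.sin(a),0*a+z]
V=[]
for n,(x0,y0) in [('top',(185,160)),('side',(210,170))]:
    v=cv2.resize(C[n][0][y0:y0+70,x0:x0+70],(400,400),interpolation=2); s=400/70
    for r,z,col in [(.019,.135,(0,255,0)),(.019,.071,(0,255,255)),(.013,.160,(255,0,255)),(.014,.065,(255,0,0))]:
        p=((proj(C[n],circ(B,r,z))-[x0,y0]+.5)*s); cv2.polylines(v,[p.astype(np.int32)],True,col,1)
    V.append(v)
cv2.imwrite('pics/ov.png',np.hstack(V))
E
```

```text
knob [0.5897292  0.12271155 0.16188161] [np.float64(0.3647404946783461), np.float64(0.3647404946782343)]
0.15 [0.59188488 0.12332845 0.15      ] [0.59354527 0.11032938 0.15      ]
0.155 [0.59113041 0.1230976  0.155     ] [0.59178192 0.11553713 0.155     ]
0.16 [0.59037594 0.12286675 0.16      ] [0.59001856 0.12074488 0.16      ]
0.167 [0.58931968 0.12254356 0.167     ] [0.58754987 0.12803573 0.167     ]
205 [24, 29, 19, 29, 21, 28, 22, 39, 82, 118, 138, 143, 142, 129, 107, 103, 111, 108, 106, 103, 99, 103, 120, 137, 138, 121, 101, 135, 168, 172, 172, 171, 173, 172, 171, 171, 171]
215 [136, 168, 176, 173, 172, 173, 172, 160, 124, 69, 57, 53, 63, 61, 65, 59, 59, 64, 62, 63, 63, 63, 61, 63, 57, 54, 72, 127, 161, 168, 169, 166, 166, 167, 166, 165, 157]
222 [175, 173, 171, 172, 171, 171, 172, 170, 149, 87, 51, 58, 59, 62, 61, 63, 60, 62, 61, 66, 63, 59, 62, 60, 58, 53, 85, 139, 166, 167, 167, 167, 166, 166, 166, 168, 167]
```

View pics/ov.png

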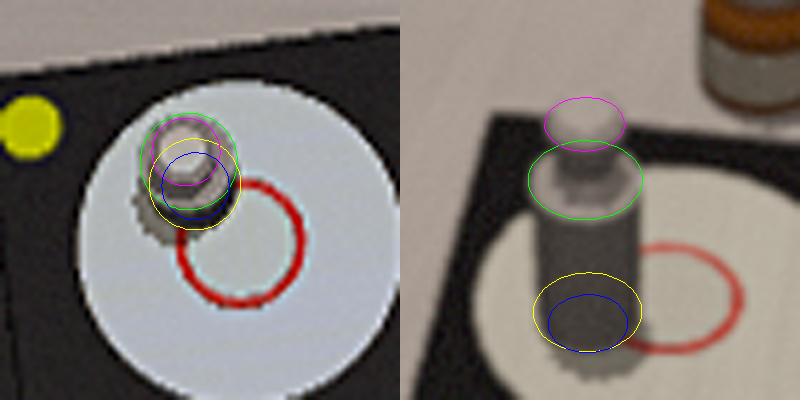

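The overlay of the modelled weight at (0.590, 0.1225) matches both views. The foot is about 31 mm from the ring centre at (0.5665, 0.1027). I'll move in high, then check the hand's shape.

arm_command([
  [-2.9,5.2,-0.8],
  [-2.9,5.2,-0.8],
  [-2.9,5.2,-0.8],
  [-2.9,5.2,-0.8],
  [-2.9,5.2,-0.8],
  [-2.9,5.2,-0.8],
  [-2.9,5.2,-0.8],
  [-2.9,5.2,-0.8],
  [-2.9,5.2,-0.8],
  [-2.9,5.2,-0.8],
], twist=[0,0,0,0,0,0,0,0,0,0])

```text
time_s: 1.4
tool_pos: [0.6077, 0.1949, 0.2996]
tool_rot: [-179.8, 0.2, 74.7]
force: [0.8, 1.2, 0.0]
grip_width: 0.0873
```

```bash
python3 - <<'E'
from h import *
import pickle
C={n:cam(n) for n in('top','side','wrist')}
pickle.dump(C,open('c1.pkl','wb'))
v=np.zeros((600,800,3),np.uint8)
v[:300,:400]=cv2.resize(C['top'][0],(400,300));v[:300,400:]=cv2.resize(C['side'][0],(400,300));v[300:,:400]=cv2.resize(C['wrist'][0],(400,300))
v[300:,400:]=cv2.resize(pickle.load(open('c0.pkl','rb'))['wrist'][0],(400,300))
cv2.imwrite('pics/m1.png',v)
o=telemetry.get_obs();print(o['time_s'],o['tool_pos'],o['tool_rot'],o['qpos'])
E
```

```text
1.55 [0.60894418 0.19129368 0.29914531] [-179.85390282    0.38409371   74.23272671] [-34.46544465  16.10093948  18.57587935  78.29440702  -4.82984388
  86.74478894  57.96470065]
```

View pics/m1.png

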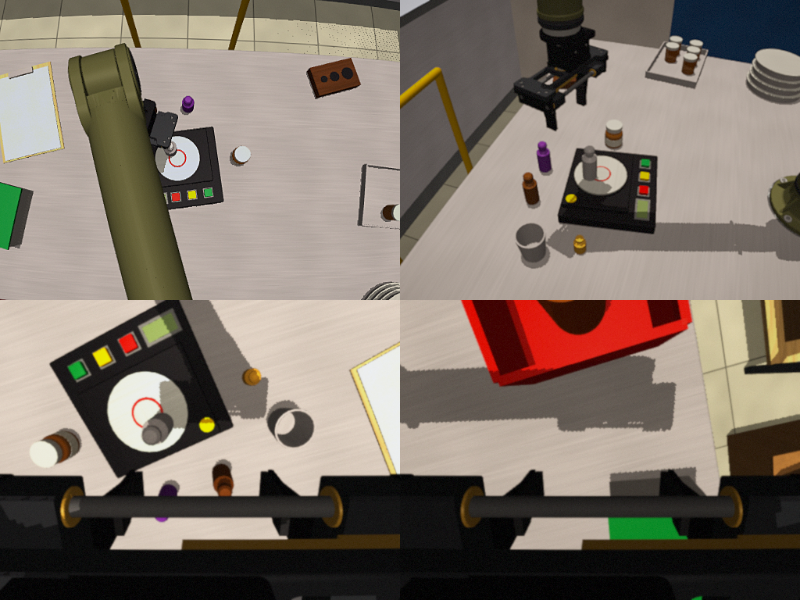

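Bottom-left (wrist) and top-right (side): the body is long (190 mm) along the jaw axis, as an open frame with rods at the front. With the tips 5–10 mm above the pan, the body's underside would be 145 mm up, but the weight's knob reaches 167 mm. I need to see what lies above the fingers.

```bash
python3 - <<'E'
from h import *
import pickle
C=pickle.load(open('c1.pkl','rb'))
g=lambda im:np.clip(255*(im/255.)**.45,0,255).astype(np.uint8)
v=np.zeros((600,800,3),np.uint8)
v[:250]=cv2.resize(g(C['wrist'][0][210:370]),(800,250),interpolation=2)
v[250:,:400]=cv2.resize(g(C['side'][0][0:170,135:290]),(400,350),interpolation=2)
v[250:,400:]=cv2.resize(g(C['top'][0][110:210,160:270]),(400,350),interpolation=2)
for k,(h) in enumerate((0,70,100)): 
    for y in (-.0375,.0375):
        o=telemetry.get_obs();M=R.from_euler('xyz',o['tool_rot'],degrees=True).as_matrix()
        P=np.array([[sx*.095,y,-h/1e3] for sx in(-1,1)])@M.T+o['tool_pos']
        print(h,y,'side',((proj(C['side'],P)-[135,0])*[400/155,350/170]+[0,250]).round().tolist(),'wrist',(proj(C['wrist'],P)-[0,210]).dot(np.diag([800/512,250/160])).round().tolist())
cv2.imwrite('pics/grip.png',v)
E
```

```text
0 -0.0375 side [[343.0, 516.0], [158.0, 652.0]] wrist [[139.0, -70.0], [680.0, -72.0]]
0 0.0375 side [[247.0, 488.0], [54.0, 612.0]] wrist [[169.0, 116.0], [650.0, 114.0]]
70 -0.0375 side [[345.0, 439.0], [146.0, 569.0]] wrist [[-39.0, -2.0], [866.0, -5.0]]
70 0.0375 side [[243.0, 413.0], [35.0, 532.0]] wrist [[41.0, 274.0], [785.0, 272.0]]
100 -0.0375 side [[346.0, 403.0], [140.0, 530.0]] wrist [[-213.0, 66.0], [1048.0, 62.0]]
100 0.0375 side [[241.0, 378.0], [26.0, 493.0]] wrist [[-68.0, 409.0], [900.0, 407.0]]
```

View pics/grip.png

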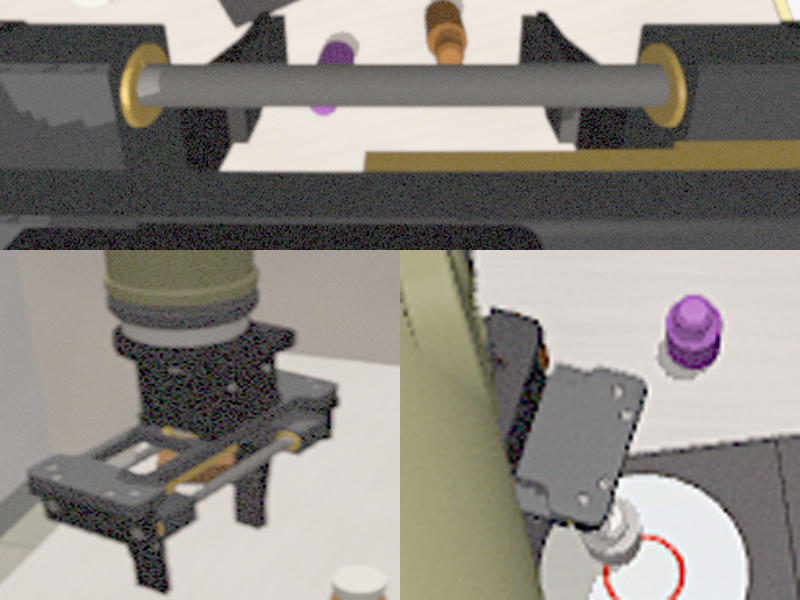

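The body is a 75 x 190 mm frame, open between its rods, and the fingers stand at its middle. I'll put the open fingers astride the weight with the jaw axis along the push line (yaw 40.2°). Then I'll lower gently, checking the force to see whether the knob clears the frame.

arm_command([
  [-3.55,0,0],
  [-3.55,0,0],
  [0,0,2.5],
  [0,0,2.5],
  [0,0,2.5],
  [0,0,2.5],
  [0,0,0],
], twist=[0,0,8.5,8.5,8.5,8.5,0])

```text
time_s: 2.42
tool_pos: [0.5829, 0.1301, 0.1944]
tool_rot: [-179.7, 0.5, 39.9]
force: [0.2, 0.2, 0.1]
grip_width: 0.087
```

```bash
cat > to.py <<'E'
from h import *
import sys
def delta(x,y,yaw=None):
    o=telemetry.get_obs();M=R.from_euler('xyz',o['tool_rot'],degrees=True).as_matrix()
    d=M.T@(np.array([x,y,o['tool_pos'][2]])-o['tool_pos'])
    print('t',o['time_s'],'pos',o['tool_pos'].round(4),'rot',o['tool_rot'].round(2),'F',o['force'].round(2),'need tool cm',(d*100).round(2),'twist',None if yaw is None else round(o['tool_rot'][2]-yaw,1))
if __name__=='__main__': delta(*map(float,sys.argv[1:]))
E
python3 to.py .590 .1225 40.2
```

```text
t 2.425 pos [0.5829 0.1301 0.1944] rot [-179.68    0.48   39.92] F [0.23 0.18 0.09] need tool cm [ 0.05  1.04 -0.01] twist -0.3
```

arm_command([
  [0.1,1.0,0],
  [0,0,0],
  [0,0,2.0],
  [0,0,2.0],
  [0,0,2.0],
  [0,0,1.2],
  [0,0,0],
], twist=[0,0,0,0,0,0,0])

```text
time_s: 3.3
tool_pos: [0.5909, 0.124, 0.1206]
tool_rot: [-179.7, 0.3, 40.4]
force: [-0.2, -0.4, 0.0]
grip_width: 0.0868
```

```bash
python3 to.py .590 .1225 40.2; python3 - <<'E'
from h import *
import pickle
C={n:cam(n) for n in('side','wrist','top')}
pickle.dump(C,open('c2.pkl','wb'))
g=lambda im:np.clip(255*(im/255.)**.6,0,255).astype(np.uint8)
v=np.zeros((600,800,3),np.uint8)
v[:300,:400]=cv2.resize(g(C['wrist'][0]),(400,300));v[300:,:400]=cv2.resize(g(C['top'][0][140:290,150:350]),(400,300))
v[:,400:]=cv2.resize(g(C['side'][0][80:320,170:330]),(400,600),interpolation=2)
cv2.imwrite('pics/m2.png',v)
E
```

```text
t 3.3 pos [0.5909 0.124  0.1206] rot [-179.73    0.25   40.38] F [-0.16 -0.39  0.04] need tool cm [-0.17  0.05  0.  ] twist 0.2
```

View pics/m2.png

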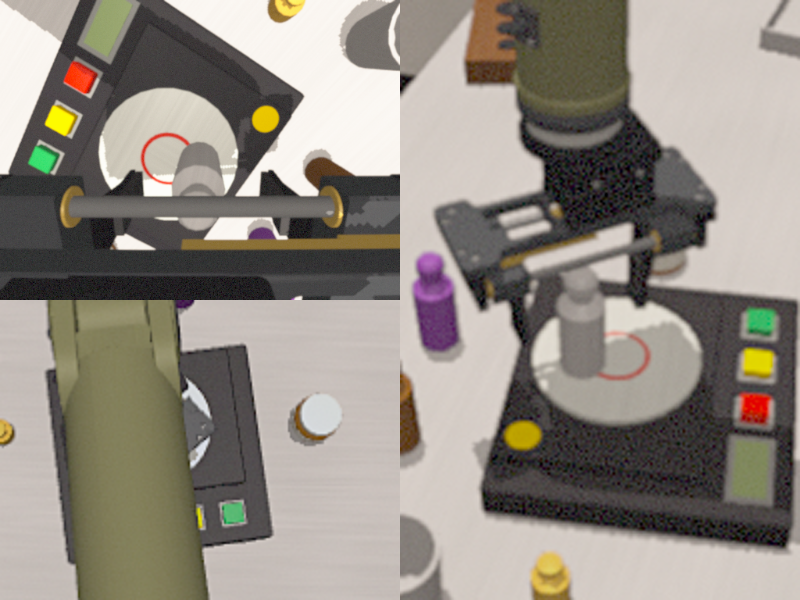

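```bash
python3 - <<'E'
from h import *
import pickle
C=pickle.load(open('c2.pkl','rb'));c=C['wrist']
def circ(c,r,z): a=np.linspace(0,2*np.pi,60); return np.c_[c[0]+r*np.cos(a),c[1]+r*np.sin(a),0*a+z]
v=cv2.resize(c[0][130:300,130:400],(800,504),interpolation=2);s=800/270
for r,z,col in [(.019,.135,(0,255,0)),(.019,.071,(0,255,255)),(.013,.160,(255,0,255)),(.014,.065,(255,0,0))]:
    p=(proj(c,circ((.590,.1225),r,z))-[130,130]+.5)*s; cv2.polylines(v,[p.astype(np.int32)],True,col,1)
for r in (.023,.027):
    p=(proj(c,circ((.5665,.1027),r,.065))-[130,130]+.5)*s; cv2.polylines(v,[p.astype(np.int32)],True,(255,255,0),1)
cv2.imwrite('pics/m3.png',v)
E
```

```text
(no output)
```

View pics/m3.png

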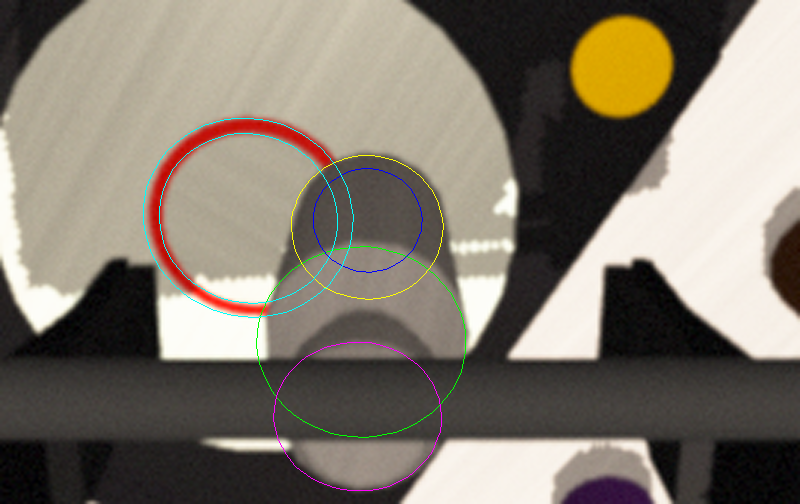

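The model overlay matches within about 1–2 mm. Knob and body circles sit on the weight, and the ring circles sit on the red ring. Lowering gently.

arm_command([
  [-0.15,0,0.7],
  [0,0,0.6],
  [0,0,0],
  [0,0,0.2],
  [0,0,0.2],
  [0,0,0.2],
  [0,0,0.2],
], twist=[0,0,0,0,0,0,0])

```text
time_s: 4.32
tool_pos: [0.5922, 0.1236, 0.102]
tool_rot: [-179.9, -0.1, 40.4]
force: [0.3, -0.1, 0.9]
grip_width: 0.0869
```

arm_command([
  [0,0,0.2],
  [0,0,0.2],
  [0,0,0.2],
], twist=[0,0,0])

```text
time_s: 4.7
tool_pos: [0.5922, 0.1237, 0.0956]
tool_rot: [-179.9, -0.1, 40.4]
force: [0.8, 0.1, 0.1]
grip_width: 0.0871
```

arm_command([
  [0,0,0.2],
  [0,0,0.2],
], twist=[0,0])

```text
time_s: 4.95
tool_pos: [0.5922, 0.1237, 0.0913]
tool_rot: [-179.9, -0.1, 40.4]
force: [-0.3, -0.1, -0.1]
grip_width: 0.0867
```

No contact although the body's underside would now be below the knob's top, so the knob is passing up between the rods. Going on.

arm_command([
  [0,0,0.2],
  [0,0,0.2],
  [0,0,0.2],
], twist=[0,0,0])

```text
time_s: 5.32
tool_pos: [0.5923, 0.1237, 0.0849]
tool_rot: [-179.9, -0.1, 40.4]
force: [-0.8, 0.6, -0.2]
grip_width: 0.087
```

arm_command([
  [0,0,0.2],
  [0,0,0.2],
  [0,0,0.2],
], twist=[0,0,0])

```text
time_s: 5.7
tool_pos: [0.5922, 0.1237, 0.0784]
tool_rot: [-179.9, -0.1, 40.4]
force: [0.3, -0.4, 0.2]
grip_width: 0.0871
```

arm_command([
  [0,0,0.2],
  [0,0,0.2],
  [0,0,0.1],
], twist=[0,0,0])

```text
time_s: 6.08
tool_pos: [0.5922, 0.1237, 0.073]
tool_rot: [-179.9, -0.1, 40.4]
force: [0.6, 0.3, 0.1]
grip_width: 0.0872
```

```bash
python3 to.py .5665 .1027 40.2
```

```text
t 6.075 pos [0.5922 0.1237 0.073 ] rot [-1.7987e+02 -1.1000e-01  4.0390e+01] F [0.56 0.27 0.12] need tool cm [-3.32 -0.06 -0.01] twist 0.2
```

arm_command([
  [0,0,0],
  [0,0,0],
  [0,0,0],
  [0,0,0],
], twist=[0,0,0,0], grip=64, force=3)

```text
time_s: 6.58
tool_pos: [0.5923, 0.1238, 0.0731]
tool_rot: [-179.9, -0.1, 40.4]
force: [0.5, 0.0, -0.2]
grip_width: 0.0586
```

arm_command([
  [-0.2,0,0],
  [-0.2,0,0],
  [-0.2,0,0],
  [-0.2,0,0],
  [-0.2,0,0],
  [-0.2,0,0],
], twist=[0,0,0,0,0,0])

```text
time_s: 7.32
tool_pos: [0.5832, 0.116, 0.0734]
tool_rot: [-179.9, -0.2, 40.4]
force: [2.0, 1.8, -0.4]
grip_width: 0.056
```

arm_command([
  [-0.2,0,0],
  [-0.2,0,0],
  [-0.2,0,0],
  [-0.2,0,0],
  [-0.2,0,0],
  [-0.2,0,0],
  [-0.2,0,0],
], twist=[0,0,0,0,0,0,0])

```text
time_s: 8.2
tool_pos: [0.573, 0.1076, 0.0737]
tool_rot: [-179.9, -0.4, 40.4]
force: [2.3, 1.1, -0.6]
grip_width: 0.0558
```

```bash
python3 to.py .5665 .1027 40.2; cat > look.py <<'E'
from h import *
import pickle,sys
C={n:cam(n) for n in('side','wrist')}
pickle.dump(C,open('c3.pkl','wb'))
V=[]
for n,b in (('side',(220,190,120)),('wrist',(170,130,160))):
    x0,y0,w=b
    s=400/w; v=cv2.resize(np.clip(255*(C[n][0][y0:y0+w,x0:x0+w]/255.)**.6,0,255).astype(np.uint8),(400,400),interpolation=2)
    def circ(c,r,z): a=np.linspace(0,2*np.pi,60); return np.c_[c[0]+r*np.cos(a),c[1]+r*np.sin(a),0*a+z]
    for r,z,col in ((.014,.065,(255,0,0)),(.019,.071,(0,255,255)),(.019,.135,(0,255,0)),(.013,.160,(255,0,255))):
        p=(proj(C[n],circ(tuple(map(float,sys.argv[1:3])),r,z))-[x0,y0]+.5)*s; cv2.polylines(v,[p.astype(np.int32)],True,col,1)
    p=(proj(C[n],circ((.5665,.1027),.023,.065))-[x0,y0]+.5)*s; cv2.polylines(v,[p.astype(np.int32)],True,(255,255,0),1)
    V.append(v)
cv2.imwrite(sys.argv[3],np.hstack(V))
E
python3 - <<'E'
from h import *
o=telemetry.get_obs();M=R.from_euler('xyz',o['tool_rot'],degrees=True).as_matrix()
w=o['tool_pos']+M@[o['grip_width']/2-.019,0,0]
print(w.round(4),o['grip_width'])
import subprocess
subprocess.run(['python3','look.py',str(w[0]),str(w[1]),'pics/m4.png'])
E
```

```text
t 8.2 pos [0.573  0.1076 0.0737] rot [-179.93   -0.4    40.43] F [ 2.34  1.07 -0.64] need tool cm [-0.81 -0.05 -0.01] twist 0.2
[0.5798 0.1133 0.0738] 0.05584879608119507
```

View pics/m4.png

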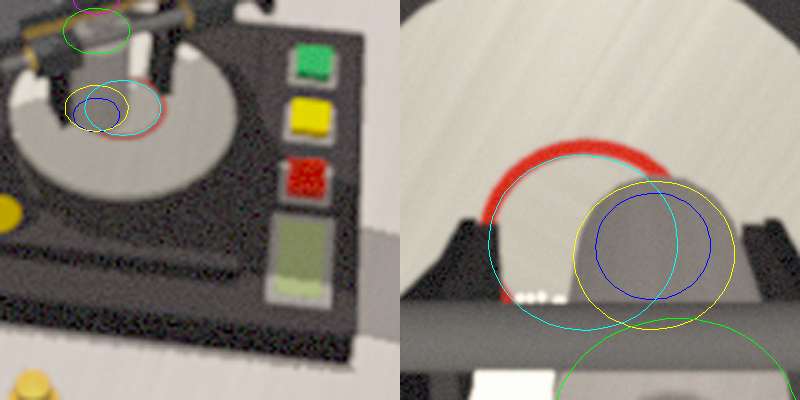

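It is sliding upright, and the measured weight sits within about 1 mm of the pad-based prediction. About 17 mm remain.

arm_command([
  [-0.2,0,0],
  [-0.2,0,0],
  [-0.2,0,0],
  [-0.2,0,0],
  [-0.2,0,0],
  [-0.2,0,0],
  [-0.2,0,0],
  [-0.2,0,0],
  [-0.15,0,0],
], twist=[0,0,0,0,0,0,0,0,0])

```text
time_s: 9.43
tool_pos: [0.5588, 0.0953, 0.0737]
tool_rot: [-179.9, -0.4, 40.4]
force: [2.1, 1.7, -0.4]
grip_width: 0.0559
```

```bash
python3 - <<'E'
from h import *
o=telemetry.get_obs();M=R.from_euler('xyz',o['tool_rot'],degrees=True).as_matrix()
w=o['tool_pos']+M@[o['grip_width']/2-.019,0,0]
print(w.round(4),o['grip_width'])
import subprocess
subprocess.run(['python3','look.py',str(w[0]),str(w[1]),'pics/m5.png'])
E
```

```text
[0.5656 0.1011 0.0738] 0.055871207136621144
```

View pics/m5.png

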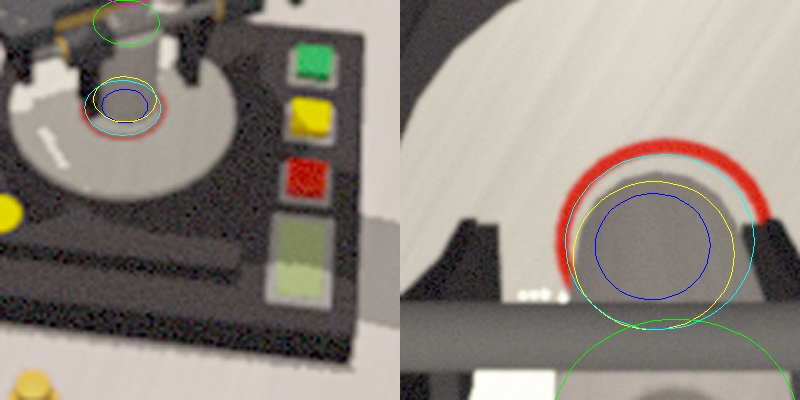

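The foot is well inside the ring: the blue circle is inside the cyan inner edge, with about 7 mm to spare. I'll open, centre the fingers around the weight and rise straight up.

arm_command([
  [0.2,0,0],
  [0.2,0,0],
  [0.2,0,0],
  [0.2,0,0],
  [0,0,-0.5],
  [0,0,-1.0],
  [0,0,-1.5],
  [0,0,-1.5],
  [0,0,-2.0],
  [0,0,-2.0],
], twist=[0,0,0,0,0,0,0,0,0,0], grip=100)

```text
time_s: 10.78
tool_pos: [0.5634, 0.0989, 0.1637]
tool_rot: [-179.9, -0.2, 40.4]
force: [-0.2, 0.4, -0.7]
grip_width: 0.0866
```

```bash
python3 to.py .4647 .0069 82
```

```text
t 10.775 pos [0.5634 0.0989 0.1637] rot [-1.7988e+02 -1.6000e-01  4.0370e+01] F [-0.23  0.35 -0.74] need tool cm [-13.48   0.61  -0.04] twist -41.6
```

arm_command([
  [0,0,-2.5],
  [0,0,-2.5],
  [-4.5,0.2,0],
  [-4.5,0.2,0],
  [-4.5,0.2,0],
  [0,0,2],
  [0,0,2],
  [0,0,2],
  [0,0,2],
  [0,0,0],
], twist=[0,0,0,0,0,-10.4,-10.4,-10.4,-10.4,0], grip=0)

```text
time_s: 12.02
tool_pos: [0.467, 0.0034, 0.1476]
tool_rot: [178.9, -0.8, 83.0]
force: [-0.4, 0.2, -0.2]
grip_width: 0.0017
```

```bash
python3 to.py .4647 .0069 82; python3 look.py .5647 .1008 pics/m6.png; python3 - <<'E'
from h import *
import pickle
c=cam('wrist'); v=cv2.resize(c[0],(400,300));
a=cv2.imread('pics/m6.png'); o=np.zeros((600,800,3),np.uint8); o[:300,:400]=v
p=proj(c,np.array([[.4647+sx*.012*.989-sy*.012*.149,.0069+sx*.012*.149+sy*.012*.989,.046] for sx,sy in((1,1),(1,-1),(-1,-1),(-1,1))]))*.78125
cv2.polylines(o,[p.astype(np.int32)],True,(255,0,255),1)
o[:300,400:]=cv2.resize(a[:,:400],(400,300)) if 0 else cv2.resize(pickle.load(open('c3.pkl','rb'))['side'][0],(400,300))
t=cam('top');o[300:,:400]=cv2.resize(t[0][140:290,150:350],(400,300)); o[300:,400:]=cv2.resize(a[:,:400],(300,300))[:, :].repeat(1,1) if 0 else cv2.resize(a[:,:400],(400,300))
cv2.imwrite('pics/m7.png',o)
E
```

```text
t 12.025 pos [0.467  0.0034 0.1476] rot [178.86  -0.82  83.  ] F [-0.35  0.22 -0.19] need tool cm [ 0.32 -0.27 -0.  ] twist 1.0
```

View pics/m7.png

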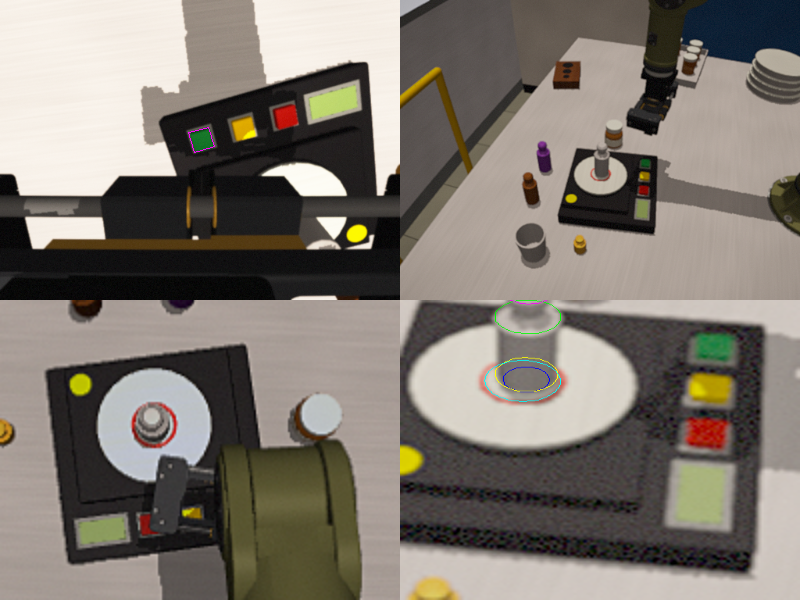

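The weight stands upright inside the ring (bottom-right overlay), and the green key matches the magenta square at (201,139) in the wrist view. Aligning and lowering to just above the key.

arm_command([
  [0.32,-0.27,0],
  [0,0,2.5],
  [0,0,2.5],
  [0,0,2.0],
  [0,0,0.5],
  [0,0,0],
], twist=[0,0,0,0,0,0])

```text
time_s: 12.98
tool_pos: [0.4712, 0.0104, 0.0766]
tool_rot: [178.3, -1.1, 82.8]
force: [-0.0, -0.0, -0.4]
grip_width: 0.0005
```

```bash
python3 to.py .4647 .0069 82
```

```text
t 12.975 pos [0.4712 0.0104 0.0766] rot [178.27  -1.11  82.76] F [-0.02 -0.02 -0.43] need tool cm [-0.43 -0.6  -0.03] twist 0.8
```

arm_command([
  [-0.43,-0.6,0.5],
  [0,0,0.8],
  [0,0,0.5],
  [0,0,0],
], twist=[0,0,0,0])

```text
time_s: 13.48
tool_pos: [0.4661, 0.0072, 0.059]
tool_rot: [178.1, -1.2, 82.7]
force: [-0.6, 0.0, 0.3]
grip_width: 0.0002
```

```bash
python3 to.py .4647 .0069 82
```

```text
t 13.475 pos [0.4661 0.0072 0.059 ] rot [178.11  -1.2   82.74] F [-0.58  0.02  0.29] need tool cm [-0.05 -0.13 -0.01] twist 0.7
```

arm_command([
  [0,-0.1,0.5],
  [0,0,0.5],
  [0,0,0.2],
  [0,0,0.2],
], twist=[0,0,0,0])

```text
time_s: 13.98
tool_pos: [0.4658, 0.0077, 0.0444]
tool_rot: [178.1, -1.2, 82.7]
force: [-1.1, -1.1, 3.4]
grip_width: 0.0007
```

arm_command([
  [0,0,0.15],
  [0,0,0.15],
], twist=[0,0])

```text
time_s: 14.22
tool_pos: [0.4659, 0.0077, 0.0415]
tool_rot: [178.1, -1.2, 82.7]
force: [-3.5, -0.5, 8.3]
grip_width: 0.0001
```

8.3 N is past the 4 N end stop. One small extra press, then up and away.

arm_command([
  [0,0,0.1],
  [0,0,0],
], twist=[0,0])

```text
time_s: 14.48
tool_pos: [0.4659, 0.0076, 0.0417]
tool_rot: [178.2, -1.2, 82.7]
force: [-1.9, -0.6, 3.5]
grip_width: 0.0007
```

arm_command([
  [0,0,-0.5],
  [0,0,-1.0],
  [0,0,-3],
  [0,0,-4],
  [0,0,-4],
  [0,0,-4],
  [0,0,0],
  [0,0,0],
], twist=[0,0,0,0,0,0,0,0])

```text
time_s: 15.48
tool_pos: [0.4601, 0.0044, 0.2138]
tool_rot: [178.0, -1.3, 82.7]
force: [-0.5, -0.2, 0.9]
grip_width: 0.0002
```

```bash
python3 to.py .4647 .0069; python3 look.py .5647 .1008 pics/m8.png; python3 - <<'E'
from h import *
import pickle
c=pickle.load(open('c3.pkl','rb'));t=cam('top')
o=np.zeros((600,800,3),np.uint8)
o[:300,:400]=cv2.resize(c['side'][0],(400,300));o[:300,400:]=cv2.resize(cv2.imread('pics/m8.png')[:,:400],(400,300));o[300:,:400]=cv2.resize(t[0],(400,300));o[300:,400:]=cv2.resize(c['wrist'][0],(400,300))
cv2.imwrite('pics/m9.png',o)
E
```

```text
t 15.475 pos [0.4601 0.0044 0.2138] rot [177.98  -1.27  82.68] F [-0.55 -0.2   0.86] need tool cm [0.31 0.43 0.02] twist None
```

View pics/m9.png

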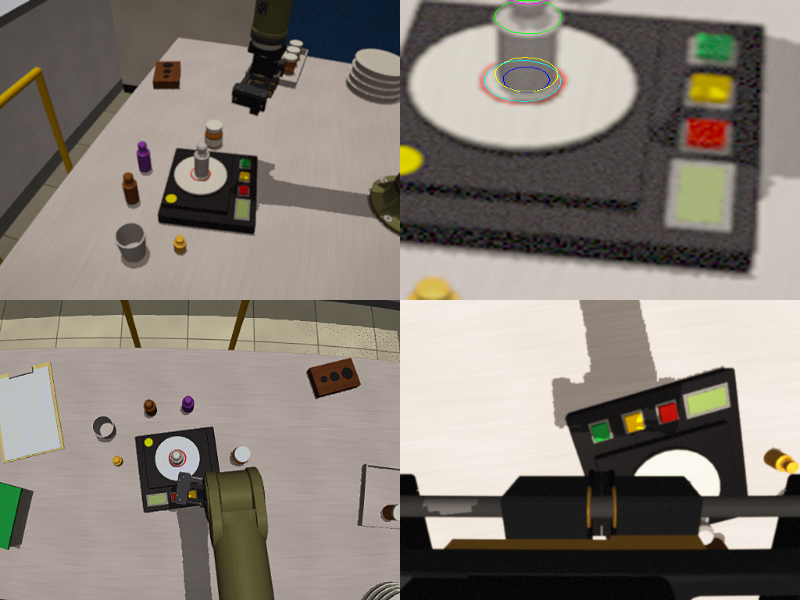

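The weight is upright in the ring, the keys are up and the other objects haven't moved. The force on the key peaked at 8.3 N but settled to 3.5 N, so I'm not certain it went fully down. I'll press it again, a little deeper.

arm_command([
  [0,0,4],
  [0,0,4],
  [0,0,4],
  [0,0,2],
  [0,0,0.8],
  [0,0,0],
], twist=[0,0,0,0,0,0])

```text
time_s: 16.38
tool_pos: [0.462, 0.0061, 0.0566]
tool_rot: [178.4, -1.0, 82.6]
force: [0.3, 0.3, 1.3]
grip_width: 0.0005
```

```bash
python3 to.py .4647 .0069 82
```

```text
t 16.375 pos [0.462  0.0061 0.0566] rot [178.45  -0.99  82.64] F [0.32 0.27 1.25] need tool cm [0.11 0.26 0.01] twist 0.6
```

arm_command([
  [0.1,0.25,0.3],
  [0,0,0.5],
  [0,0,0.4],
  [0,0,0.3],
  [0,0,0.3],
  [0,0,0.35],
], twist=[0,0,0,0,0,0])

```text
time_s: 17.12
tool_pos: [0.4674, 0.0074, 0.0406]
tool_rot: [178.4, -1.2, 82.6]
force: [-16.6, -2.2, 49.3]
grip_width: 0.0006
```

arm_command([
  [0,0,0.4],
], twist=[0])

```text
time_s: 17.25
tool_pos: [0.4674, 0.0074, 0.0406]
tool_rot: [178.6, -1.3, 82.6]
force: [-19.5, -2.3, 48.6]
grip_width: 0.0005
```

49 N at z = 0.0406 is the hard stop, so the key is fully down. Releasing and retreating.

arm_command([
  [0,0,-0.6],
  [0,0,-1.0],
  [0,0,-3],
  [0,0,-4],
  [0,0,-4],
  [0,0,-4],
  [0,0,0],
  [0,0,0],
], twist=[0,0,0,0,0,0,0,0])

```text
time_s: 18.25
tool_pos: [0.4627, 0.0042, 0.2121]
tool_rot: [178.5, -1.3, 82.6]
force: [0.7, 1.7, -0.8]
grip_width: 0.0008
```

```bash
python3 - <<'E'
from h import *
import pickle
a=pickle.load(open('c3.pkl','rb'))['side'];b=cam('side');c0=pickle.load(open('c0.pkl','rb'))['side']
d=cv2.GaussianBlur(cv2.absdiff(a[0],b[0]),(3,3),0).max(2)>40
print('scale region changed px vs before 2nd press',d[185:300,200:335].sum())
for n,bx in (('mug',(140,280,195,340)),('brass',(215,295,245,330)),('jar',(258,150,290,192))):
    e=cv2.GaussianBlur(cv2.absdiff(c0[0],b[0]),(3,3),0).max(2)>40; print(n,'vs start',e[bx[1]:bx[3],bx[0]:bx[2]].sum())
hsv=cv2.cvtColor(b[0],cv2.COLOR_BGR2HSV)
m=cv2.inRange(hsv,(45,120,60),(80,255,255));m[:, :300]=0;m[:,330:]=0;m[:195]=0;m[220:]=0
M=cv2.moments(m,True);print('green px',M['m10']/M['m00'],M['m01']/M['m00'],'start 313.8 207.4')
o=telemetry.get_obs();print(o['time_s'],o['tool_pos'],o['force']); env.sign_off() if d[185:300,200:335].sum()<30 else print('NOT SIGNED')
E
```

```text
scale region changed px vs before 2nd press 16
mug vs start 0
brass vs start 0
jar vs start 15
green px 313.8791208791209 208.1098901098901 start 313.8 207.4
18.3 [0.46286037 0.00414942 0.21213642] [-0.66862488  0.49949334 -0.55294276]
the job is handed in; nothing more can be done
```

The weight now stands upright inside the red ring, and the green key has been pressed fully down and released. The job was handed in at 18.3 s with the arm about 0.15 m clear of everything.

- **Weight:** I lowered the open fingers around it and pushed it with one fingertip, about 8 mm above the pan, in 2 mm steps. It slid upright for about 31 mm. The overlay on the pictures puts it about 2–3 mm from the ring centre, leaving roughly 6–7 mm between its foot and the ring's inner edge. It was never gripped or lifted.
- **Green key:** I pressed it twice. The first press peaked at 8.3 N but settled to 3.5 N, so I could not be sure it went fully down. The second reached the stop at 0.0406 m with about 49 N. That is more than I intended; it came from the fingertips and is under the 120 N wrist limit. Afterwards the key was back up, with its centre within 1 pixel of where it started.
- **Other objects:** Against the first pictures, the mug and brass weight show no change. The jar shows 15 changed pixels, which I took for shading or noise and did not look into further. The other two keys looked up after the first press. The scale area changed by only 16 pixels from before to after the second press.

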